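# Shut the centrifuge lid and hold its key switch turned

### The arm

A 7-joint arm with a two-finger parallel gripper is mounted at the origin on the work surface. World frame = base frame: x ahead of the robot, y to its left, z up, the work surface at z = 0. Lengths are in m, angles in rad, forces in N, time in s.
With the tool pointing down it reaches from about 0.4 to 0.85 m from the base axis. Payload 4.4 kg.
Tool frame: the origin (TCP) lies between the finger pads; the fingertips stand 22 mm ahead of it and the grasp point (between the pads) lies 3 mm ahead of it (tcp_to_tips is the z of the fingertips in the tool frame, in m); z points along the fingers, y is the line along which they close (so a half turn about z gives the same grasp; the last joint's range is limited). The gripper opens to 94 mm and grips with 3 to 60 N. Pads are 16 mm wide; open, the fingers measure 119 mm over their backs; the gripper's body (75 mm by 177 mm) begins 78 mm behind the grasp point.
Start: joints at [-1.173, 0.628, 0.038, 1.517, -0.027, 0.996, -0.02], TCP at [0.291, 0.581, 0.207] pointing down, gripper open.
Joint ranges: [-3.06, 3.06], [-0.37, 2.12], [-1.25, 1.32], [0.18, 2.47], [-1.1, 4.24], [0.23, 1.98], [-2.94, 2.94]. Speed limits (rad/s): [2.57, 2.57, 3.14, 3.14, 3.14, 3.14, 3.14].

### API

Orientations are given as a unit quaternion [x, y, z, w].
In Python, from rig import * gives the robot as it stands.
- The arm moves only by the tool apply_moves, never from a script. Its argument "steps" is a list of rows, each a list of 3 entries, a list of its own where there are three numbers: the finger opening in mm, from 0 to 94, then the shift along the tool's x, y, z in units of 40 mm (1.0 is 40 mm), then the turn, a rotation vector about the tool's x, y, z in units of 10 degrees (1.0 is 10 degrees). In form: [[fingers, [x, y, z], [wx, wy, wz]], ...]. A call has 1 to 20 rows; each row shifts and turns the commanded pose from where the row before left it, along the tool's axes as they then stand; what a row does not reach is not made up. A row lasts 1/8 s, in which the tool goes at most 62.5 mm and 10.7 degrees, less where a joint would pass 70% of its speed; a pose out of reach is approached as far as the arm can. A call is refused whole if a number of a shift passes 1 or a number of a turn 1, either way. A call with a gripper value outside its range is refused whole. The fingers move at their own pace and stop on an object; "squeeze" is the grip in N (left out, the last holds). Time passes only in rows, so rows that do not move let the fingers close. It gives the time, the measured TCP pose, the force, the opening and the grip force at its end, in the units of the state.
- sense(): the state, without advancing time (a new reading comes with each control period).
- snapshot(name): name is "side" or "top" or "wrist"; returns a dict with "image" (400x640x3 uint8, blue, green, red), "vfov" (degrees; the focal length in pixels is half the picture's height over the tangent of half this angle, whatever the lens; pixels are square), "cx", "cy" (the principal point, pixels), "R" (3x3) and "t" (3): a world point X has camera coordinates R X + t; the wrist camera has in their place "mount" (4x4, takes a point from camera to tool coordinates, whose origin is the TCP and whose axes are the flange's). Camera axes: x right, y down, z forward; pixel columns grow to the right and rows downward; lengths in m; the calibration is good to about 2 mm. A picture is of the moment at which its call begins: read the wrist's pose just before it. There is no depth.
- finish_job(): hands the job in; it is judged then, once.
The state is a dict: "time": time; "qpos": joint angles; "dq": joint speeds; "tau": joint torques, N m; "eef_pos": TCP position; "tool_rot": TCP orientation; "force": force on the tool from outside, world axes, zero at the start; "torque": the same for the moment, N m; "width": finger opening in m; "finger_force": force on a finger pad.
Only numpy, scipy, OpenCV 4.12 (cv2) and the standard library are available. Lean on these libraries where they do the work, as an engineer would, in place of code of your own. Each camera call takes 0.05 s, during which the arm holds its last target. There are 200 camera calls.

### The job

Press the centrifuge's open lid shut until it clicks past its catch and stays shut by itself. Then take the key from its wooden stand, push it fully home in the lock on the centrifuge's front deck (the pins are sticky: push firmly, with a little wiggle) and turn it a quarter clockwise, seen from above, to its stop. The lock springs back, so finish while still gripping the key and holding it turned, the gripper clear of the centrifuge itself, and leave the other things on the bench where they stand.

Things in the scene. Friction and masses are not known exactly. Their poses are not given: they have to be found in the camera images.
- centrifuge: white bench centrifuge fixed to the bench, 260 mm deep (x) x 240 mm wide (y) x 110 mm high, turned by some yaw. Origin at the centre of its underside; its -x side is the front. The front 68 mm of its top is a flat deck 110 mm above the bench with a display, three small flat buttons (not used) and the lock; behind it is the chamber under the lid.
- lid (a joint): hinge of the grey lid, rad: 0 shut, grows as the front edge lifts; starts between 0.45 and 0.8. The hinge is stiff: the lid stays where it is left and takes 1 to 2 N to push down. The last 0.06 rad go over a sprung catch that needs about 5 to 8 N at the front edge; beyond it the lid stays at 0 (within 0.01) by itself.
- lid_press (a point): point on the upper face of the lid (187 x 232 x 12 mm plate), on its middle line, 18 mm behind its front edge, 165 mm from the hinge axis: where to press. z is the normal of the lid's upper face, x points from the front edge to the hinge.
- lid_hinge (a point): middle of the lid's hinge axis (which runs along y of the centrifuge), 125 mm behind the centrifuge's centre and 110 mm above the bench. The lid's upper face lies 12.5 mm from the axis.
- keyhole (a point): centre of the keyhole's mouth in the round lock, level with the deck, 95 mm in front of the centrifuge's centre. z up, x the slot's long direction; turns with the lock. Slot 14.5 x 6 mm, 2 mm chamfer, 34 mm deep; two sprung pins in its side walls 10 and 18 mm down each take about 2 to 8 N to push past. A steel ring (39 mm, 3.5 mm high, look only) surrounds it.
- lock (a joint): rotation of the lock, rad: 0 at rest with the slot pointing to the front and back of the centrifuge, grows clockwise seen from above to the stop at 1.58. A spring turns it back: 0.02 N m at rest, 0.09 N m at the stop. The key has about 0.1 rad of play in the slot, so turn the hand a little more than a quarter. It counts as turned past 1.25.
- key: key standing in its stand, blade down, 30-50 g. Origin: middle of the black plastic handle: 10 mm thick (y, grip across this), 34 mm wide (x; lowest 14 mm only 20 wide), 25 mm above to 25 mm below the origin. Steel blade below: 13 (x) x 4.5 (y) x 28 mm long, narrowed tip, fits the slot either way round. Fully home the handle's flat foot rests on the lock, origin 25 mm above the keyhole.
- key_stand: pale wooden block 60 x 50 x 45 mm fixed to the bench; origin at the centre of its underside. The key stands in a slot in the middle of its top and is drawn straight up (28 mm).
- tube_rack: bystander: white rack of tubes with caps, 100 x 160 x 110 mm high, origin under its centre
- media_bottle: bystander: brown bottle, 70 mm diameter, 150 mm high, origin under its centre
- stopper: bystander: dark rubber stopper, 38 mm diameter, 35 mm high, origin under its centre
There are look-alikes about, which are no part of the job. Of the things shaped like the key, the black one is meant.

How it is judged:
On the way, in this order (a step that is already met when the one before it is completed fails the run):
1. the lid is latched shut with nothing pressing on it (value of joint lid below 0.015 rad and contact force between each of the arm, the fingers and centrifuge below 0.3 N), for 0.2 s.
2. the key is fully home in the lock, not yet turned (z of key in the frame of keyhole below 0.0285 m and horizontal distance between key and keyhole below 0.006 m and angle between key's own z axis and vertical below 0.15 rad and value of joint lock below 0.5 rad), for 0.1 s.
3. the lock is turned a quarter by the key (value of joint lock above 1.25 rad and z of key in the frame of keyhole below 0.0285 m), for 0.2 s.
At the end, for the whole second after the job is handed in: Lid shut by itself (under 0.015 rad); key home in the lock (foot within 3.5 mm of it, within 6 mm of the axis, 0.15 rad of upright); lock held past 1.25 rad by the gripper, which grips the key with over 1 N and does not touch the centrifuge (all of step 1 and all of step 3 and horizontal distance between key and keyhole below 0.006 m and angle between key's own z axis and vertical below 0.15 rad and contact force between the fingers and key above 1 N); the arm keeps its last pose, push and grip.
It fails at once if the tube rack was disturbed (distance of tube_rack from where it was at the start of the episode above 0.03 m or angle between tube_rack's own z axis and vertical above 0.4 rad).
It fails at once if the bottle was disturbed (distance of media_bottle from where it was at the start of the episode above 0.03 m or angle between media_bottle's own z axis and vertical above 0.4 rad).
It fails at once if the stopper was disturbed (distance of stopper from where it was at the start of the episode above 0.03 m).
It also fails if it takes over 72 s, if anything falls off the work surface, if the arm or the gripper's body presses on something with over 40 N, if the wrist force passes 120 N, or if a joint passes its speed limit or range.

## Working session

There is one attempt and no reset: what is moved stays moved. The work goes in short steps, Python scripts to look and compute and a tool call to move; the robot and the scene stay as the last step left them, time stands still between calls to the robot, and variables do not carry over. Pictures are saved under pics/ and viewed, at most 10 in all, crops included, and the job is handed in when it is done.

Besides the shell and the picture viewer there is one more tool, called after "Emit:" in YAML: its name, and indented under it one key for each argument. apply_moves: Moves the arm, as the interface text tells. Its arguments: {"type":"object","properties":{"steps":{"type":"array"},"squeeze":{"type":"number"}},"required":["steps"]}

```bash
mkdir -p pics; ls
python3 - <<'E'
from rig import *
import cv2,pickle
s=sense();print(s)
d={}
for n in("side","top","wrist"):
    p=snapshot(n);cv2.imwrite(f"pics/{n}0.png",p["image"]);d[n]=p
    print(n,{k:(v.tolist() if hasattr(v,'tolist') else v) for k,v in p.items() if k!="image"})
pickle.dump(d,open("cal.pkl","wb"))
E
```

```text
pics
{'time': 0.0, 'qpos': array([-1.1728144 ,  0.62935158,  0.03843811,  1.51834928, -0.02699857,
        0.99630574, -0.02001989]), 'dq': array([-0.00015376, -0.00035123,  0.00113229, -0.00040315,  0.00170737,
        0.00063245, -0.00046722]), 'tau': array([ 7.25582995e-04, -5.49728000e+01,  1.14370164e+00, -1.86622936e+01,
       -5.22989722e-02,  2.37083004e-02,  1.78010805e-04]), 'eef_pos': array([0.29044234, 0.58075802, 0.20595652]), 'tool_rot': array([ 2.29825759e-01,  9.73231330e-01, -9.25334026e-04, -2.06189931e-04]), 'force': array([ 0.00210616, -0.22971782, -0.35103722]), 'torque': array([-0.00542288, -0.02166967,  0.06430963]), 'finger_force': 0.0, 'width': 0.09395026611922085}
side {'vfov': 42.708709024613825, 'cx': 310.2110466411714, 'cy': 209.81924437592852, 'R': [[0.854802391840626, -0.5185452126712083, -0.020584783683984996], [-0.2893167793006397, -0.4432477573474051, -0.8484263237439071], [0.43082324927822785, 0.7311923741548919, -0.5289130740103545]], 't': [-0.5124907585122584, 0.26428173279129763, 1.246006136427006]}
top {'vfov': 56.18089959322803, 'cx': 321.48940286507883, 'cy': 197.57194587735216, 'R': [[0.008671163222908172, -0.9999585256721489, 0.0027852942293793794], [-0.9960361629312909, -0.00888367159905834, -0.08850447735584309], [0.08852555033137349, -0.0020068170077550376, -0.9960718847673721]], 't': [0.041668051457315176, 0.627121770707435, 1.0366170091625841]}
wrist {'vfov': 70.53756866787926, 'cx': 318.43136363421826, 'cy': 201.58188668068163, 'mount': [[-0.0002646067299994294, -0.9727863112807974, -0.23170395457992313, 0.06726613141195474], [0.9999999142482637, -0.00018359190486180447, -0.0003712108218144275, 0.0011076981852941037], [0.0003185698356751201, -0.23170403293578878, 0.9727862764423374, -0.17825474371337174], [0.0, 0.0, 0.0, 1.0]]}
```

View pics/top0.png

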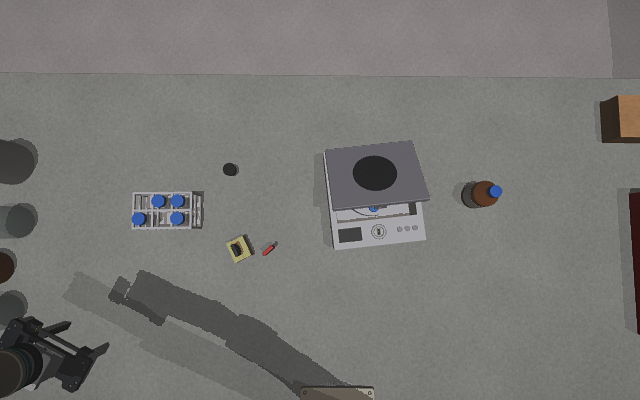

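View pics/side0.png

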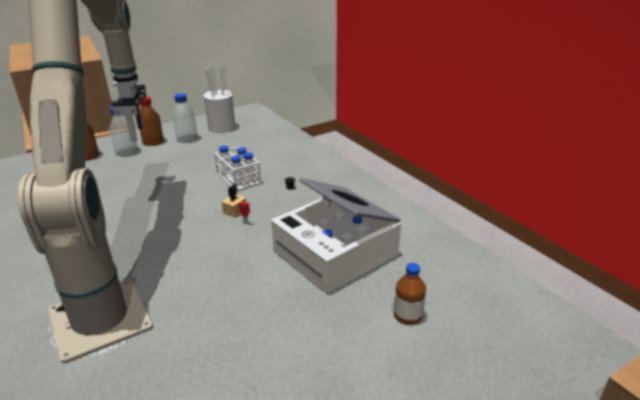

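The top view shows the black key in the pale stand at about (238,248). The look-alike is a red key beside it at (270,248). The keyhole is at (378,231), the lid's front edge runs from (332,210) to (429,200), the stopper is at (230,169), the rack at (167,211) and the bottle at (482,194). I choose the black key in the stand, and will check it in one close crop.

```bash
cat > h.py <<'E'
import numpy as np,cv2,pickle
from scipy.spatial.transform import Rotation as Ro
def f(p): return 200/np.tan(np.radians(p["vfov"])/2)
def pose(p,s=None):
    "camera->world R,t"
    if "R" in p: R=np.array(p["R"]);return R.T,-R.T@np.array(p["t"])
    M=np.array(p["mount"]);Q=Ro.from_quat(s["tool_rot"]).as_matrix()
    return Q@M[:3,:3],Q@M[:3,3]+s["eef_pos"]
def ray(p,u,v,z,s=None):
    R,t=pose(p,s);d=R@np.array([(u-p["cx"])/f(p),(v-p["cy"])/f(p),1])
    return t+d*(z-t[2])/d[2]
def proj(p,X,s=None):
    R,t=pose(p,s);c=R.T@(np.array(X)-t);return np.array([p["cx"]+f(p)*c[0]/c[2],p["cy"]+f(p)*c[1]/c[2]])
E
python3 - <<'E'
from h import *
d=pickle.load(open("cal.pkl","rb"));p=d["top"]
np.set_printoptions(precision=4,suppress=True)
print("keyhole",ray(p,378.5,231.5,.1135))
a=ray(p,334,249,.11);b=ray(p,426,240,.11);print("corners",a,b,np.linalg.norm(a-b))
print("stand",ray(p,239,248,.045))
k=cv2.resize(p["image"][225:270,205:290],None,fx=7,fy=7,interpolation=cv2.INTER_CUBIC)
q=cv2.resize(d["side"]["image"][175:235,205:275],None,fx=5,fy=5,interpolation=cv2.INTER_CUBIC)
c=cv2.resize(p["image"][130:255,310:435],None,fx=3.,fy=3.,interpolation=cv2.INTER_CUBIC)
W=np.zeros((600,800,3),np.uint8)
W[:315,:595]=k[:315,:595];W[315:600,:350]=q[:285];W[315:600,360:735]=c[90:375]
cv2.imwrite("pics/crop1.png",W)
E
```

```text
keyhole [ 0.5322 -0.1011  0.1135]
corners [0.4861 0.0138 0.11  ] [ 0.5113 -0.2249  0.11  ] 0.24004040117229963
stand [0.4835 0.2736 0.045 ]
```

View pics/crop1.png

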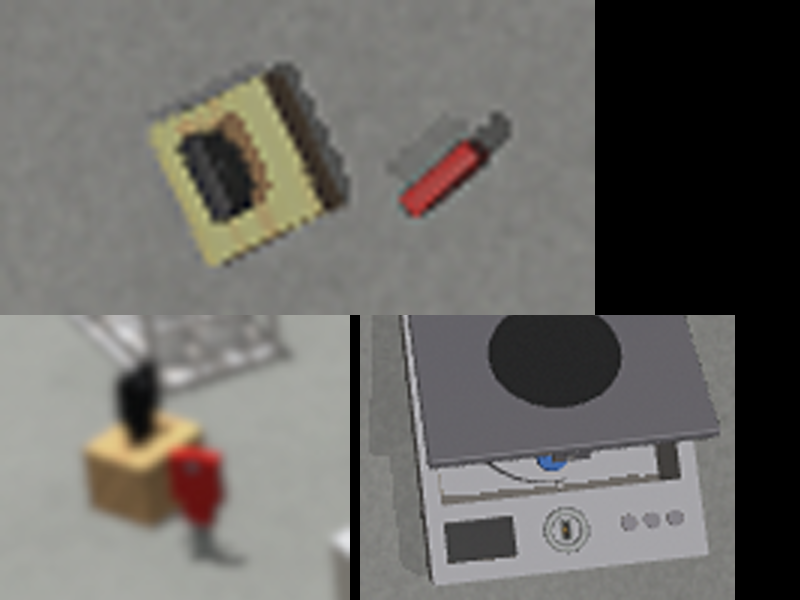

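The crop confirms it: the black handle stands upright in the wooden stand, with its long side at about 20° to the image vertical. The red key is separate. Next I'll estimate the lid angle, the key pose and the moves.

Run:
```python
from h import *
d=pickle.load(open("cal.pkl","rb"));p=d["top"]
np.set_printoptions(precision=4,suppress=True)
yaw=.105;x=np.array([np.cos(yaw),np.sin(yaw),0]);y=np.array([-np.sin(yaw),np.cos(yaw),0]);z=np.array([0,0,1.])
H=np.array([.533,-.1015,.11])+.22*x
for th in np.arange(.45,.81,.05):
    e=-np.cos(th)*x+np.sin(th)*z; n=np.sin(th)*x+np.cos(th)*z
    c=H+e*.183
    print(round(th,2),[proj(p,c+n*o+s*.116*y) for s in(1,-1) for o in(.0125,.0005)], "press",H+e*.165+n*.0125, proj(d["side"],c+n*.0125+.116*y),proj(d["side"],c+n*.0125-.116*y))
# stand: top-face corners from crop (7x, offset 205,225)
C=np.array([[150,128],[268,75],[328,208],[213,266]])/7+[205,225]
P=np.array([ray(p,u,v,.045) for u,v in C]);print(P,P.mean(0))
for i in range(4):
    e=P[(i+1)%4]-P[i];print(np.linalg.norm(e),np.degrees(np.arctan2(e[1],e[0])))
K=np.array([[180,145],[220,128],[258,210],[218,222]])/7+[205,225]
print([ray(p,u,v,.092) for u,v in K],ray(p,*(K.mean(0)),.092))
s0=Ro.from_quat([.2298,.9732,-.0009,-.0002]).as_matrix();print(s0)
```

```text
0.45 [array([332.9042, 210.3609]), array([332.9701, 212.772 ]), array([430.0338, 200.9955]), array([428.9885, 203.5066])] press [ 0.6094 -0.0934  0.193 ] [299.1681 179.5149] [355.3845 214.7438]
0.5 [array([332.8155, 208.1729]), array([332.909 , 210.8463]), array([430.7595, 198.7354]), array([429.7579, 201.5065])] press [ 0.6137 -0.093   0.2001] [300.4704 176.4714] [356.9317 211.3632]
0.55 [array([332.7054, 205.79  ]), array([332.8269, 208.7234]), array([431.4462, 196.2829]), array([430.4927, 199.3111])] press [ 0.6184 -0.0925  0.2069] [301.892  173.4579] [358.5992 208.0064]
0.6 [array([332.5739, 203.216 ]), array([332.7236, 206.4054]), array([432.0905, 193.642 ]), array([431.1896, 196.9229])] press [ 0.6234 -0.092   0.2135] [303.4287 170.4842] [360.382  204.6848]
0.65 [array([332.4208, 200.4556]), array([332.5989, 203.8956]), array([432.689 , 190.8176]), array([431.8452, 194.3456])] press [ 0.6287 -0.0914  0.2198] [305.0758 167.5601] [362.2744 201.4092]
0.7 [array([332.2463, 197.5144]), array([332.4527, 201.1984]), array([433.2386, 187.816 ]), array([432.4562, 191.5837])] press [ 0.6
[... 261 characters left out ...]
rray([331.8338, 191.1195]), array([332.0963, 195.2649]), array([434.1785, 181.3111]), array([433.5315, 185.5308])] press [ 0.6464 -0.0896  0.2371] [310.6267 159.1781] [368.5469 191.9671]
[[0.4961 0.3087 0.045 ]
 [0.5173 0.2627 0.045 ]
 [0.4654 0.2377 0.045 ]
 [0.4425 0.2823 0.045 ]] [0.4803 0.2729 0.045 ]
0.05062746344695779 -65.2362300387268
0.05759207275045782 -154.2539602746045
0.050143119344321994 117.23514299722515
0.05976508044967285 26.219479660127146
[array([0.4915, 0.2855, 0.092 ]), array([0.498 , 0.2706, 0.092 ]), array([0.4675, 0.2555, 0.092 ]), array([0.4629, 0.2704, 0.092 ])] [0.4799 0.2705 0.092 ]
[[-0.8944  0.4473 -0.0008]
 [ 0.4473  0.8944 -0.0017]
 [-0.     -0.0018 -1.    ]]
```

Emit:
apply_moves:
  steps:
    - [0,[0,0,-0.6],[0,0,-0.55]]
    - [0,[0,0,-0.6],[0,0,-0.55]]
    - [0,[0,0,-0.6],[0,0,-0.55]]
    - [0,[0,0,-0.6],[0,0,-0.55]]
    - [0,[0,0,0],[0,0,-0.55]]
    - [0,[0,0,0],[0,0,-0.55]]
    - [0,[0,0,0],[0,0,0]]
  squeeze: 10

```text
time: 1.02
eef_pos: [0.2907, 0.5811, 0.3026]
tool_rot: [-0.055, 0.998, -0.0, -0.0]
force: [-0.1, 0.1, 0.6]
width: 0.0273
finger_force: 0.0
```

```bash
cat > go.py <<'E'
# usage: go.py x y z yaw_deg(of tool y)  -> tool-axis shift (units) and turn to an upright pose
import sys
from rig import *
from h import *
np.set_printoptions(precision=3,suppress=True)
s=sense();X=np.array([float(a) for a in sys.argv[1:4]]);a=np.radians(float(sys.argv[4]))
Q=Ro.from_quat(s["tool_rot"]).as_matrix()
y=np.array([np.cos(a),np.sin(a),0]);z=np.array([0,0,-1.]);T=np.c_[np.cross(y,z),y,z]
print("t",s["time"],"pos",s["eef_pos"],"yaw",np.degrees(np.arctan2(Q[1,1],Q[0,1])),"F",s["force"],"w",s["width"],"ff",s["finger_force"],"q",s["qpos"])
print("shift",Q.T@(X-s["eef_pos"])/.04,"turn",np.degrees(Ro.from_matrix(Q.T@T).as_rotvec())/10)
E
python3 go.py .608 -.094 .30 96
```

```text
t 1.025 pos [0.291 0.581 0.303] yaw 96.36220355248827 F [-0.067  0.142  0.552] w 0.027329688581714036 ff 0.0 q [-1.086  0.552 -0.11   1.382  0.061  1.212  0.48 ]
shift [ -6.012 -17.653   0.069] turn [-0.002 -0.003  0.036]
```

Emit:
apply_moves:
  steps:
    - [0,[-0.34,-1,0],[0,0,0]]
    - [0,[-0.34,-1,0],[0,0,0]]
    - [0,[-0.34,-1,0],[0,0,0]]
    - [0,[-0.34,-1,0],[0,0,0]]
    - [0,[-0.34,-1,0],[0,0,0]]
    - [0,[-0.34,-1,0],[0,0,0]]
    - [0,[-0.34,-1,0],[0,0,0]]
    - [0,[-0.34,-1,0],[0,0,0]]
    - [0,[-0.34,-1,0],[0,0,0]]
    - [0,[-0.34,-1,0],[0,0,0]]
    - [0,[-0.34,-1,0],[0,0,0]]
    - [0,[-0.34,-1,0],[0,0,0]]
    - [0,[-0.34,-1,0],[0,0,0]]
    - [0,[-0.34,-1,0],[0,0,0]]
    - [0,[-0.34,-1,0],[0,0,0]]
    - [0,[-0.34,-1,0],[0,0,0]]
    - [0,[-0.34,-1,0],[0,0,0]]
    - [0,[-0.2,-0.65,0],[0,0,0]]
    - [0,[0,0,0],[0,0,0]]
    - [0,[0,0,0],[0,0,0]]

```text
time: 3.52
eef_pos: [0.6071, -0.0918, 0.3026]
tool_rot: [-0.056, 0.998, 0.001, -0.0]
force: [-0.4, 0.1, -0.9]
width: 0.0002
finger_force: 0.0
```

```bash
python3 go.py .610 -.094 .23 96
python3 - <<'E'
from rig import *
import cv2,numpy as np
a=snapshot("wrist")["image"];b=snapshot("side")["image"]
W=np.zeros((600,800,3),np.uint8);W[:300,:480]=cv2.resize(a,(480,300));W[300:,:480]=cv2.resize(b[120:320,200:520],(480,300));cv2.imwrite("pics/lid1.png",W)
E
```

```text
t 3.525 pos [ 0.607 -0.092  0.303] yaw 96.45273745531144 F [-0.371  0.148 -0.901] w 0.00019515045062285294 ff 0.0 q [ 0.066  0.491  0.062  1.492 -0.033  1.16   1.818]
shift [-0.068 -0.066  1.815] turn [ 0.008 -0.004  0.045]
```

View pics/lid1.png

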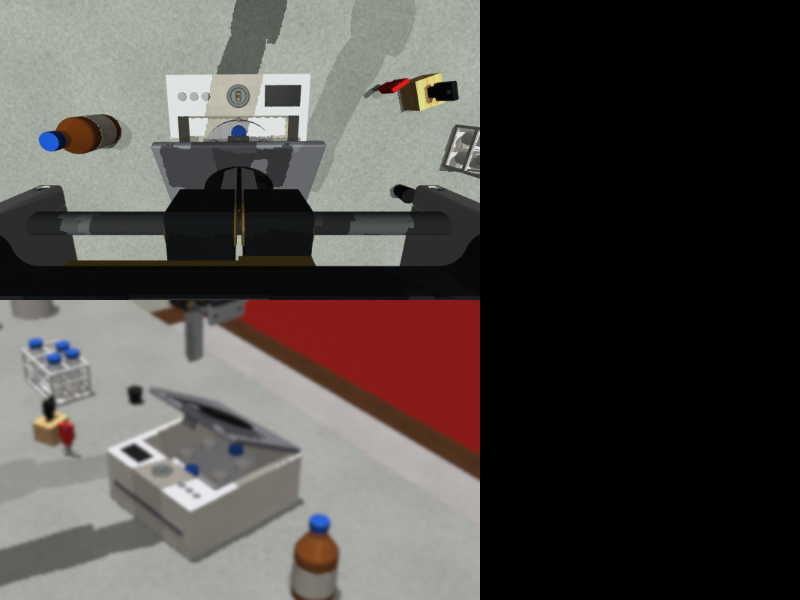

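The wrist view shows the closed fingertips at (240,170), over the lid just behind its front edge at row 143, on its middle line. Pressing down along the arc now.

Emit:
apply_moves:
  steps:
    - [0,[-0.15,-0.05,0.6],[0,0,0]]
    - [0,[0,0,0.6],[0,0,0]]
    - [0,[0,0,0.5],[0,0,0]]
    - [0,[0,0,0.15],[0,0,0]]
    - [0,[0,0,0.15],[0,0,0]]
    - [0,[0.1,0,0.18],[0,0,0]]
    - [0,[0.1,0,0.18],[0,0,0]]
    - [0,[0.09,0,0.19],[0,0,0]]
    - [0,[0.08,0,0.19],[0,0,0]]
    - [0,[0.07,0,0.2],[0,0,0]]
    - [0,[0.06,0,0.2],[0,0,0]]
    - [0,[0.05,0,0.2],[0,0,0]]
    - [0,[0.04,0,0.2],[0,0,0]]

```text
time: 5.25
eef_pos: [0.59, -0.0974, 0.1606]
tool_rot: [-0.056, 0.998, 0.0, -0.0]
force: [-0.2, 0.2, 1.4]
width: 0.0005
finger_force: 0.5
```

```bash
python3 go.py .590 -.095 .1445 96
```

```text
t 5.25 pos [ 0.59  -0.097  0.161] yaw 96.42243984995105 F [-0.158  0.224  1.388] w 0.0004991914244812444 ff 0.5291451762968791 q [ 0.085  0.606  0.051  1.718 -0.04   0.819  1.836]
shift [-0.006  0.06   0.403] turn [ 0.    -0.001  0.042]
```

Emit:
apply_moves:
  steps:
    - [0,[0.02,0,0.12],[0,0,0]]
    - [0,[0.01,0,0.12],[0,0,0]]
    - [0,[0,0,0.12],[0,0,0]]
    - [0,[0,0,0.06],[0,0,0]]
    - [0,[0,0,0.04],[0,0,0]]
    - [0,[0,0,0],[0,0,0]]

```text
time: 6.0
eef_pos: [0.5892, -0.0975, 0.1428]
tool_rot: [-0.056, 0.998, 0.0, 0.0]
force: [-0.4, -0.1, -0.1]
width: 0.0007
finger_force: 0.0
```

```bash
python3 go.py .590 -.095 .1445 96
```

```text
t 6.0 pos [ 0.589 -0.097  0.143] yaw 96.42725616661129 F [-0.358 -0.081 -0.067] w 0.0006560504597898078 ff 0.00022798237132803933 q [ 0.086  0.628  0.049  1.737 -0.041  0.778  1.838]
shift [-0.028  0.059 -0.043] turn [0.    0.001 0.043]
```

Emit:
apply_moves:
  steps:
    - [0,[0,0,0.05],[0,0,0]]
    - [0,[0,0,0.05],[0,0,0]]
    - [0,[0,0,0],[0,0,0]]

```text
time: 6.38
eef_pos: [0.589, -0.0975, 0.1387]
tool_rot: [-0.056, 0.998, 0.0, -0.0]
force: [0.1, 0.4, -0.2]
width: 0.0007
finger_force: 0.0
```

Run:
```python
from rig import *
import cv2,numpy as np
a=snapshot("wrist")["image"];b=snapshot("side")["image"];c=snapshot("top")["image"]
W=np.zeros((600,800,3),np.uint8);W[:300,:480]=cv2.resize(a,(480,300));W[300:,:400]=cv2.resize(b[160:300,240:426],(400,300));W[300:,400:]=cv2.resize(c[130:260,300:473],(400,300));cv2.imwrite("pics/lid2.png",W)
```

```text
(no output)
```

View pics/lid2.png

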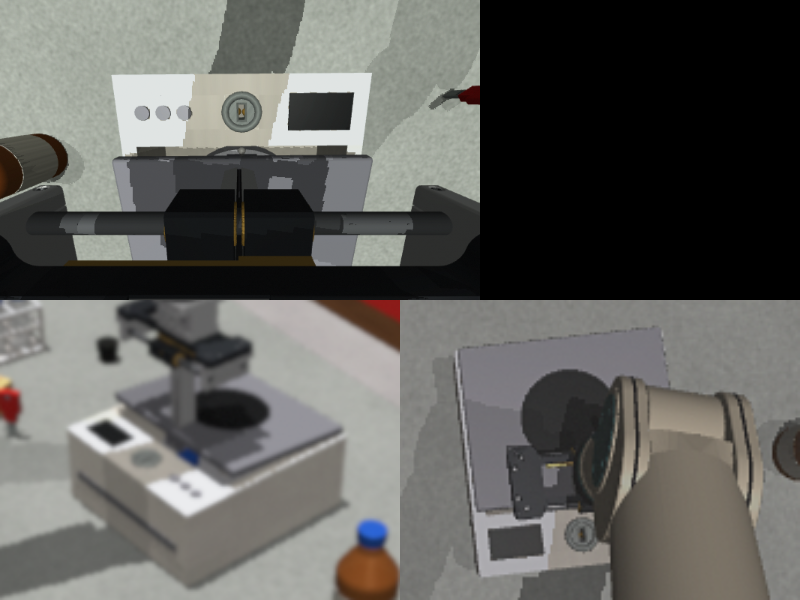

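Run:
```python
from rig import *
from h import *
np.set_printoptions(precision=3,suppress=True)
s=sense();p=snapshot("wrist");d=pickle.load(open("cal.pkl","rb"))
print(s["eef_pos"],s["force"],s["finger_force"])
print("deck corners",ray(p,148,100,.11,s),ray(p,496,97,.11,s),"keyhole",ray(p,241*4/3,111*4/3,.1135,s))
yaw=.105;x=np.array([np.cos(yaw),np.sin(yaw),0]);y=np.array([-np.sin(yaw),np.cos(yaw),0]);z=np.array([0,0,1.])
H=np.array([.533,-.1015,.11])+.22*x
for th in np.arange(0,.31,.05):
    e=-np.cos(th)*x+np.sin(th)*z; n=np.sin(th)*x+np.cos(th)*z
    c=H+e*.183+n*.0125
    print(round(th,2),proj(p,c-.116*y,s),proj(p,c+.116*y,s),"side",[(proj(d["side"],c+k*.116*y)-[240,160])*[400/186,300/140]+[0,300] for k in(1,-1)])
# tip of finger
T=s["eef_pos"]-[0,0,.022];print("tip px",proj(p,T,s),(proj(d["side"],T)-[240,160])*[400/186,300/140]+[0,300])
```

```text
[ 0.589 -0.097  0.139] [ 0.426 -0.45   0.561] 0.0
deck corners [ 0.513 -0.224  0.11 ] [0.484 0.015 0.11 ] keyhole [ 0.532 -0.101  0.113]
0.0 [155.735 201.875] [483.377 204.11 ] side [array([114.532, 399.995]), array([231.058, 480.953])]
0.05 [148.341 206.241] [490.836 208.571] side [array([114.798, 393.817]), array([231.76 , 474.287])]
0.1 [140.393 211.68 ] [498.843 214.108] side [array([115.352, 387.523]), array([232.765, 467.471])]
0.15 [131.855 218.318] [507.432 220.85 ] side [array([116.196, 381.132]), array([234.074, 460.524])]
0.2 [122.69  226.295] [516.639 228.935] side [array([117.328, 374.661]), array([235.685, 453.467])]
0.25 [112.862 235.764] [526.497 238.517] side [array([118.749, 368.13 ]), array([237.595, 446.321])]
0.3 [102.339 246.891] [537.036 249.76 ] side [array([120.455, 361.56 ]), array([239.801, 439.11 ])]
tip px [316.932 226.342] [182.582 437.167]
```

Emit:
apply_moves:
  steps:
    - [0,[0,0,0.05],[0,0,0]]
    - [0,[0,0,0],[0,0,0]]

```text
time: 6.82
eef_pos: [0.589, -0.0975, 0.1367]
tool_rot: [-0.056, 0.998, 0.0, -0.0]
force: [0.3, -0.3, 0.5]
width: 0.0006
finger_force: 0.1
```

Run:
```python
from rig import *
from h import *
np.set_printoptions(precision=3,suppress=True)
s=sense();p=snapshot("wrist");b=snapshot("side")["image"]
print(s["eef_pos"],s["force"],s["finger_force"],s["tau"])
W=np.zeros((600,800,3),np.uint8);W[:300,:800]=cv2.resize(p["image"][130:280,120:520],(800,300));W[300:,:800]=cv2.resize(b[190:265,270:470],(800,300));cv2.imwrite("pics/lid3.png",W)
```

```text
[ 0.589 -0.098  0.137] [ 0.276 -0.271  0.519] 0.07786999780819315 [ -0.021 -51.781   1.31  -15.323   0.025   0.028   0.   ]
```

View pics/lid3.png

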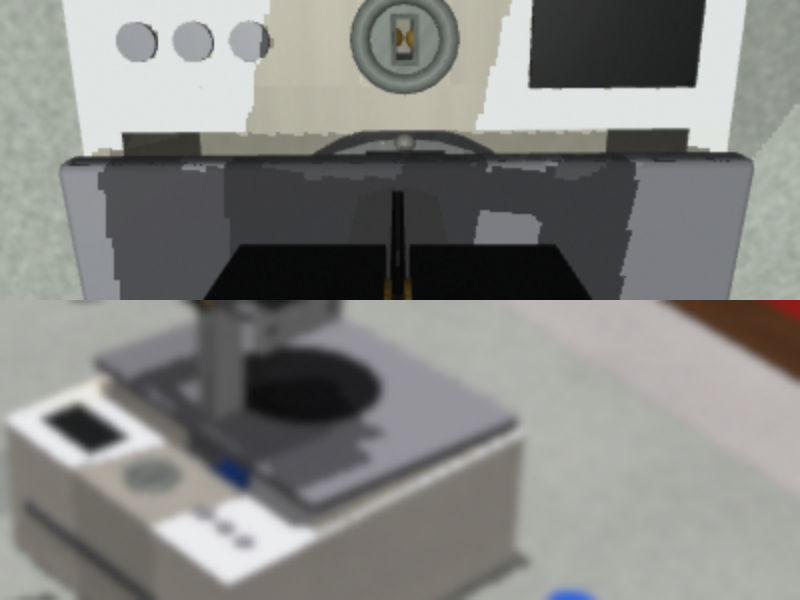

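Emit:
apply_moves:
  steps:
    - [0,[0,0,0.06],[0,0,0]]
    - [0,[0,0,0.06],[0,0,0]]

```text
time: 7.18
eef_pos: [0.5887, -0.0976, 0.1323]
tool_rot: [-0.056, 0.998, 0.0, -0.0]
force: [-1.3, -0.1, 6.8]
width: 0.0007
finger_force: 3.7
```

Emit:
apply_moves:
  steps:
    - [0,[0,0,0.05],[0,0,0]]
    - [0,[0,0,0.05],[0,0,0]]

```text
time: 7.42
eef_pos: [0.5892, -0.0976, 0.128]
tool_rot: [-0.056, 0.998, -0.0, 0.0]
force: [-0.1, -0.2, 4.7]
width: 0.0005
finger_force: 2.5
```

Emit:
apply_moves:
  steps:
    - [0,[0,0,0.03],[0,0,0]]
    - [0,[0,0,0.03],[0,0,0]]
    - [0,[0,0,0],[0,0,0]]

```text
time: 7.8
eef_pos: [0.5889, -0.0975, 0.1254]
tool_rot: [-0.056, 0.998, 0.0, -0.0]
force: [-0.4, 0.4, -0.5]
width: 0.0005
finger_force: 0.0
```

Emit:
apply_moves:
  steps:
    - [0,[0,0,0.05],[0,0,0]]
    - [0,[0,0,0.05],[0,0,0]]
    - [0,[0,0,0.03],[0,0,0]]

```text
time: 8.18
eef_pos: [0.5893, -0.0976, 0.1237]
tool_rot: [-0.056, 0.998, 0.0, 0.001]
force: [-7.7, 0.4, 28.2]
width: 0.0008
finger_force: 14.2
```

Clicked through the catch (6.8 N peak, then a free drop onto the hard stop). Retreating toward the key and checking the lid.

Emit:
apply_moves:
  steps:
    - [0,[0,0,-0.2],[0,0,0]]
    - [0,[0,0,-0.6],[0,0,0]]
    - [40,[0,0,-1],[0,0,0]]
    - [40,[0,0,-1],[0,0,0]]
    - [40,[0,0,-1],[0,0,0]]
    - [40,[0,0,-0.3],[0,0,0]]
    - [40,[0,0,0],[0,0,0]]

```text
time: 9.05
eef_pos: [0.589, -0.0975, 0.2843]
tool_rot: [-0.056, 0.998, -0.0, 0.0]
force: [0.3, 0.0, -0.8]
width: 0.0395
finger_force: 0.0
```

```bash
python3 go.py .48 .272 .24 116;  python3 - <<'E'
from rig import *
from h import *
np.set_printoptions(precision=3,suppress=True)
s=sense();p=snapshot("wrist");b=snapshot("side")
W=np.zeros((600,800,3),np.uint8);W[:300,:480]=cv2.resize(p["image"],(480,300));W[300:,:]=cv2.resize(b["image"][190:265,270:470],(800,300));cv2.imwrite("pics/lid4.png",W)
yaw=.105;x=np.array([np.cos(yaw),np.sin(yaw),0]);y=np.array([-np.sin(yaw),np.cos(yaw),0]);z=np.array([0,0,1.])
H=np.array([.533,-.1015,.11])+.22*x
for th in (0,.06,.1):
    e=-np.cos(th)*x+np.sin(th)*z; n=np.sin(th)*x+np.cos(th)*z
    c=H+e*.183+n*.0125
    print(th,proj(p,c-.116*y,s)*.75,proj(p,c+.116*y,s)*.75,[(proj(b,c+k*.116*y)-[270,190])*4+[0,300] for k in(1,-1)])
E
```

```text
t 9.05 pos [ 0.589 -0.098  0.284] yaw 96.42694587424653 F [ 0.269  0.018 -0.827] w 0.039499898772533334 ff 0.0 q [ 0.077  0.477  0.063  1.57  -0.032  1.095  1.83 ]
shift [1.675 9.485 1.108] turn [-0.001  0.002 -1.957]
0 [167.419 130.447] [311.367 131.442] [array([ 93.03 , 366.656]), array([309.768, 517.779])]
0.06 [165.17  132.094] [313.636 133.119] [array([ 93.688, 352.792]), array([311.402, 502.813])]
0.1 [163.618 133.482] [315.197 134.527] [array([ 94.555, 343.377]), array([312.943, 492.612])]
```

View pics/lid4.png

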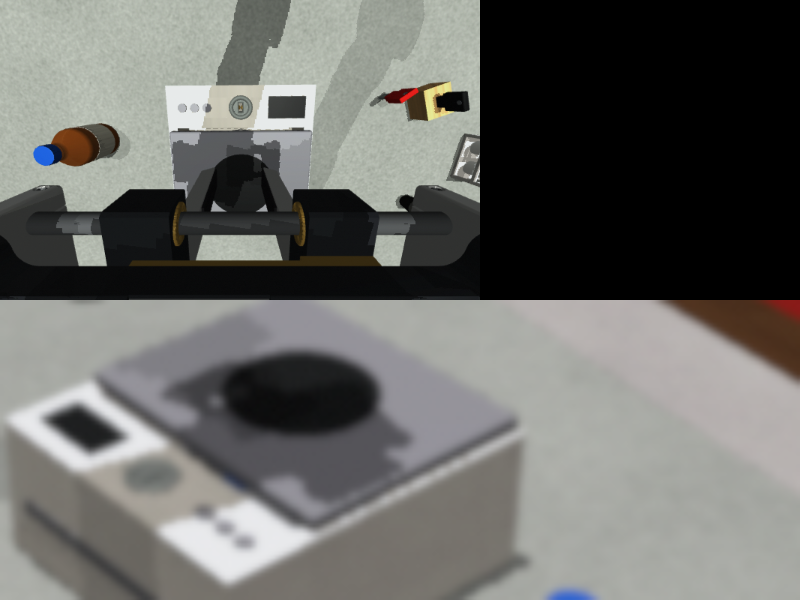

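The lid is flush: its front corners match θ=0 in both views. Moving above the key.

Emit:
apply_moves:
  steps:
    - [40,[0.17,0.95,0],[0,0,0]]
    - [40,[0.17,0.95,0],[0,0,0]]
    - [40,[0.17,0.95,0],[0,0,0]]
    - [40,[0.17,0.95,0],[0,0,0]]
    - [40,[0.17,0.95,0],[0,0,0]]
    - [40,[0.17,0.95,0],[0,0,0]]
    - [40,[0.17,0.95,0],[0,0,0]]
    - [40,[0.17,0.95,0],[0,0,0]]
    - [40,[0.17,0.95,0.3],[0,0,0]]
    - [40,[0.15,0.93,0.3],[0,0,0]]
    - [40,[0,0,0.3],[0,0,-0.65]]
    - [40,[0,0,0.2],[0,0,-0.65]]
    - [40,[0,0,0],[0,0,-0.65]]
    - [40,[0,0,0],[0,0,0]]

```text
time: 10.9
eef_pos: [0.479, 0.2712, 0.2388]
tool_rot: [-0.224, 0.975, -0.0, -0.002]
force: [-0.1, -0.9, 1.1]
width: 0.0397
finger_force: 0.0
```

```bash
python3 go.py .48 .272 .24 116;  python3 - <<'E'
from rig import *
from h import *
s=sense();p=snapshot("wrist");pickle.dump((s,p),open("k1.pkl","wb"))
cv2.imwrite("pics/key1.png",cv2.resize(p["image"][130:380,160:480],(768,600)))
for z in(0,.022): print(z,[(proj(p,s["eef_pos"]+Ro.from_quat(s["tool_rot"]).apply([0,k*s["width"]/2,z]),s)-[160,130])*2.4 for k in(-1,1)])
E
```

```text
t 10.9 pos [0.479 0.271 0.239] yaw 115.85753577022233 F [-0.119 -0.897  1.09 ] w 0.03968080956689062 ff 0.0 q [-0.493  0.451 -0.107  1.753  0.057  0.943  1.399]
shift [-0.032  0.006 -0.029] turn [ 0.    -0.018 -0.014]
0 [array([305.3070262 , 255.05413193]), array([448.00111574, 255.02818666])]
0.022 [array([312.9521123 , 230.12867138]), array([441.112988  , 230.10418329])]
```

View pics/key1.png

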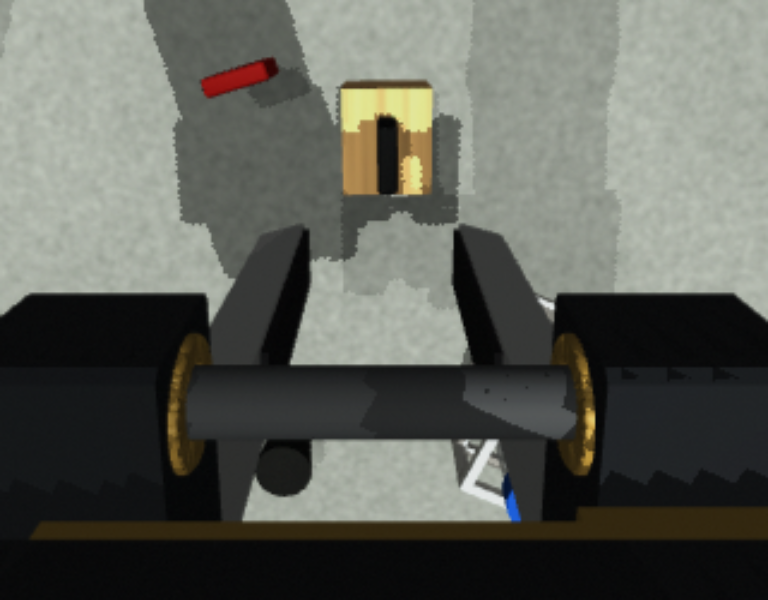

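The view shows the handle at col 388, rows 118–195, upright in the stand. The fingertips are at row 227, cols 308 and 455. Their spacing puts the true tips about at the reported TCP (z≈0–1 mm), which agrees with where the lid stopped. Next I'll fit the key position.

Run:
```python
from h import *
np.set_printoptions(precision=1,suppress=True)
s,p=pickle.load(open("k1.pkl","rb"))
Q=Ro.from_quat(s["tool_rot"]).as_matrix();c0=s["eef_pos"].copy()
px=lambda X:(proj(p,X,s)-[160,130])*2.4
def w(x,y,z): X=c0+Q@[x,y,0];X[2]=z;return X
print("stand top corners",[px(w(x,y,.045)) for x in(-.03,.03) for y in(-.025,.025)])
print("key top",[px(w(x,y,.095)) for x in(-.017,.017) for y in(-.005,.005)],"foot near",px(w(.01,0,.045)))
inv=lambda u,v,z:(Q.T@(ray(p,160+u/2.4,130+v/2.4,z,s)-c0))*1000
print("stand corners mm",[inv(u,v,.045) for u,v in((341,195),(432,195),(341,88),(432,88))])
print("key far end top",inv(377,193,.095),inv(399,193,.095))
for z in(-.01,0,.01): print("tips",z,[(proj(p,c0+Q@[.008,k*s["width"]/2,z],s)-[160,130])*2.4 for k in(-1,1)])
```

```text
stand top corners [array([334.4, 186.1]), array([422.7, 186.1]), array([332.7,  79.6]), array([424.2,  79.6])]
key top [array([368.1, 185.8]), array([388.5, 185.8]), array([367.7, 117. ]), array([388.6, 117. ])] foot near [378.5 116. ]
stand corners mm [array([-35.8, -21.3, 193.7]), array([-35.8,  30.3, 193.7]), array([ 24.8, -20.5, 193.9]), array([ 24.8,  29.3, 193.9])]
key far end top [-21.1  -0.6 143.8] [-21.1  10.2 143.8]
tips -0.01 [array([300.4, 239.5]), array([452.4, 239.5])]
tips 0 [array([304.6, 227.6]), array([448.7, 227.6])]
tips 0.01 [array([308.3, 216.9]), array([445.3, 216.8])]
```

Emit:
apply_moves:
  steps:
    - [40,[-0.11,0.085,0.8],[0,0,0]]
    - [40,[0,0,0.8],[0,0,0]]
    - [40,[0,0,0.8],[0,0,0]]
    - [40,[0,0,0.8],[0,0,0]]
    - [40,[0,0,0.4],[0,0,0]]
    - [40,[0,0,0.3],[0,0,0]]
    - [40,[0,0,0.25],[0,0,0]]
    - [40,[0,0,0.25],[0,0,0]]
    - [40,[0,0,0],[0,0,0]]

```text
time: 12.08
eef_pos: [0.482, 0.2766, 0.0641]
tool_rot: [-0.224, 0.975, -0.0, -0.0]
force: [-0.8, -0.8, 1.0]
width: 0.0398
finger_force: 0.0
```

```bash
python3 go.py .48 .272 .062 116;  python3 - <<'E'
from rig import *
from h import *
s=sense();p=snapshot("wrist");b=snapshot("side")["image"]
W=np.zeros((600,800,3),np.uint8);W[:300]=cv2.resize(p["image"][130:280,120:520],(800,300));W[300:,:400]=cv2.resize(b[150:240,180:300],(400,300));cv2.imwrite("pics/key2.png",W)
E
```

```text
t 12.075 pos [0.482 0.277 0.064] yaw 115.91873549118952 F [-0.795 -0.802  1.047] w 0.039826756412693586 ff 0.0 q [-0.519  0.695 -0.081  1.903  0.099  0.548  1.357]
shift [ 0.095 -0.081  0.052] turn [-0.    -0.004 -0.008]
```

View pics/key2.png

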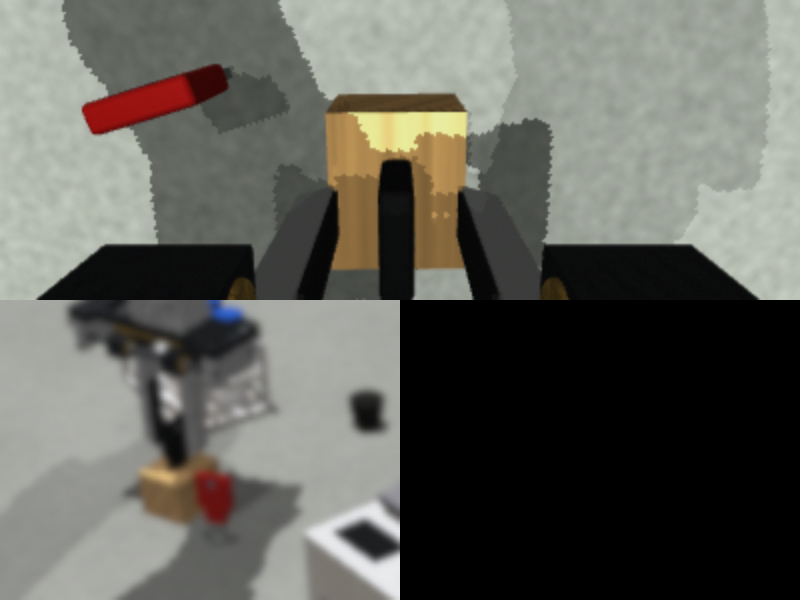

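The key (col 396) is centred between the fingertips (337 and 458), and the tips are just above the stand. Closing.

Emit:
apply_moves:
  steps:
    - [0,[0,0,0],[0,0,0]]
    - [0,[0,0,0],[0,0,0]]
    - [0,[0,0,0],[0,0,0]]
    - [0,[0,0,0],[0,0,0]]
    - [0,[0,0,0],[0,0,0]]
    - [0,[0,0,0],[0,0,0]]
  squeeze: 45

```text
time: 12.92
eef_pos: [0.4823, 0.2768, 0.0646]
tool_rot: [-0.224, 0.975, 0.0, 0.0]
force: [-0.2, -0.9, 1.9]
width: 0.0098
finger_force: 45.0
```

Emit:
apply_moves:
  steps:
    - [0,[0,0,-0.1],[0,0,0]]
    - [0,[0,0,-0.3],[0,0,0]]
    - [0,[0,0,-0.4],[0,0,0]]
    - [0,[0,0,-0.6],[0,0,0]]
    - [0,[0,0,-1],[0,0,0]]
    - [0,[0,0,-1],[0,0,0]]
    - [0,[0,0,0],[0,0,0]]

```text
time: 13.8
eef_pos: [0.4843, 0.278, 0.2046]
tool_rot: [-0.224, 0.975, 0.001, 0.004]
force: [1.2, 0.1, -0.3]
width: 0.0095
finger_force: 45.0
```

```bash
python3 go.py .5327 -.1013 .20 96
```

```text
t 13.8 pos [0.484 0.278 0.205] yaw 115.91855821130004 F [ 1.22   0.057 -0.348] w 0.009520109211059445 ff 44.999839067459106 q [-0.5    0.496 -0.106  1.785  0.067  0.856  1.386]
shift [ 3.057 -9.059  0.084] turn [0.012 0.043 1.992]
```

Emit:
apply_moves:
  steps:
    - [0,[0.31,-0.9,0],[0,0,0]]
    - [0,[0.31,-0.9,0],[0,0,0]]
    - [0,[0.31,-0.9,0],[0,0,0]]
    - [0,[0.31,-0.9,0],[0,0,0]]
    - [0,[0.31,-0.9,0],[0,0,0]]
    - [0,[0.31,-0.9,0],[0,0,0]]
    - [0,[0.31,-0.9,0],[0,0,0]]
    - [0,[0.31,-0.9,0],[0,0,0]]
    - [0,[0.3,-0.9,0],[0,0,0]]
    - [0,[0.28,-0.9,0],[0,0,0]]
    - [0,[0,0,0],[0,0,0.65]]
    - [0,[0,0,0],[0,0,0.65]]
    - [0,[0,0,0],[0,0,0.65]]
    - [0,[0,0,0],[0,0,0]]
    - [0,[0,0,0],[0,0,0]]

```text
time: 15.68
eef_pos: [0.5292, -0.1004, 0.2002]
tool_rot: [-0.057, 0.998, 0.0, -0.0]
force: [0.7, -0.3, 0.1]
width: 0.0097
finger_force: 45.0
```

```bash
python3 go.py .5327 -.1013 .20 96;python3 - <<'E'
from rig import *
from h import *
s=sense();p=snapshot("wrist");q=snapshot("side");pickle.dump((s,p,q),open("k2.pkl","wb"))
W=np.zeros((600,800,3),np.uint8);W[:300,:400]=cv2.resize(p["image"][125:275,220:420],(400,300));W[:300,400:]=cv2.resize(q["image"][170:260,270:390],(400,300))
W[300:]=cv2.resize(p["image"][60:285,20:620],(800,300));cv2.imwrite("pics/ins1.png",W)
E
```

```text
t 15.675 pos [ 0.529 -0.1    0.2  ] yaw 96.54211834455118 F [ 0.652 -0.311  0.115] w 0.009731198248500167 ff 44.99984085559845 q [ 0.127  0.477  0.012  1.837 -0.008  0.829  1.828]
shift [-0.084 -0.033  0.005] turn [ 0.001 -0.004  0.054]
```

View pics/ins1.png

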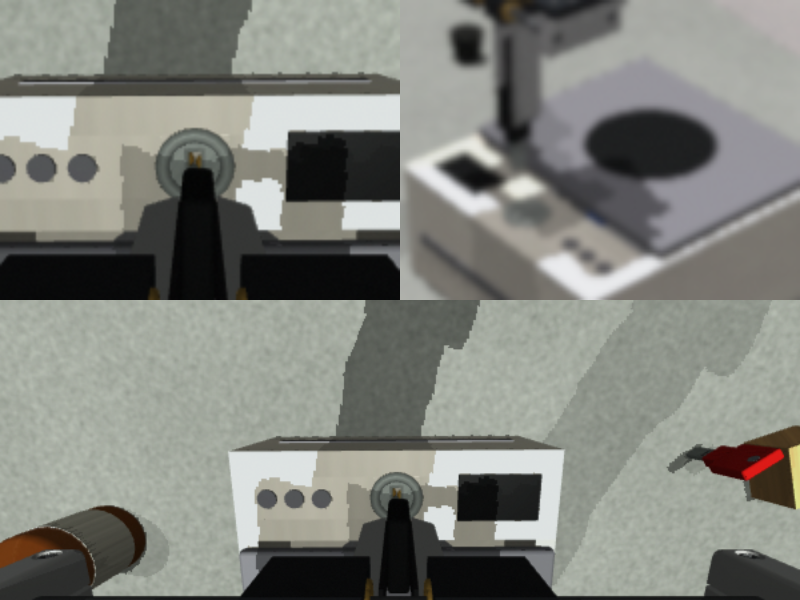

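The wrist view shows the lock ring centred at crop (195.5,163), with the key handle's foot at col 198, nearly aligned. The side view shows the key hanging upright just behind the lock. Now the relative offset.

Run:
```python
from h import *
np.set_printoptions(precision=2,suppress=True)
s,p,q=pickle.load(open("k2.pkl","rb"))
Q=Ro.from_quat(s["tool_rot"]).as_matrix();c=s["eef_pos"]
inv=lambda u,v,z:(Q.T@(ray(p,220+u/2,125+v/2,z,s)-c))*1000
print("ring",inv(195.5,163.5,.1135),"foot",inv(198,168,.180),inv(182,168,.18),inv(214,168,.18),"handle z.194",inv(198,168,.194))
print("top handle",inv(198.5,295,.23))
# deck edge corners (bottom crop: scale 4/3, offs 20,60)
g=lambda u,v,z:ray(p,20+u*.75,60+(v-300)*.75,z,s)
a=g(229,451,.11);b=g(564,449,.11);print(a*1000,b*1000,np.linalg.norm(a-b)*1000,np.degrees(np.arctan2(*(a-b)[[0,1]])))
# ring ellipse numeric
for th in(0,):
  for off in((.0195,0),(-.0195,0),(0,.0195),(0,-.0195)):
    X=np.array([.5327+off[0],-.1013+off[1],.1135]);print((proj(p,X,s)-[220,125])*2)
# side view: crop px of key points
f2=lambda X:(proj(q,X)-[270,170])*[400/120,300/90]
for d in((0,0,.0475),(0,0,.0196),(.0,0,0)): print("side",d,f2(c+Q@np.array(d)))
```

```text
ring [-1.62  0.44 86.71] foot [13.81  1.53 20.22] [13.81 -4.28 20.22] [13.81  7.34 20.23] handle z.194 [17.53  1.51  6.23]
top handle [-10.59   1.59 -29.79]
[ 512.51 -222.7   110.  ] [483.88  14.93 110.  ] 239.3492526179378 173.12957415917583
[187.41 205.15]
[196.4  127.75]
[231.76 171.5 ]
[151.75 162.65]
side (0, 0, 0.0475) [119.51 166.44]
side (0, 0, 0.0196) [118.62 135.89]
side (0.0, 0, 0) [117.99 114.01]
```

Emit:
apply_moves:
  steps:
    - [0,[-0.065,-0.03,0.3],[0,0,0]]
    - [0,[0,0,0.3],[0,0,0]]
    - [0,[0,0,0.3],[0,0,0]]
    - [0,[0,0,0.1],[0,0,0]]
    - [0,[0,0,0.08],[0,0,0]]
    - [0,[0,0,0],[0,0,0]]

```text
time: 16.52
eef_pos: [0.5324, -0.1014, 0.1572]
tool_rot: [-0.056, 0.998, -0.0, 0.0]
force: [0.0, -0.2, 0.6]
width: 0.0096
finger_force: 45.0
```

Emit:
apply_moves:
  steps:
    - [0,[0,0,0.05],[0,0,0]]
    - [0,[0,0,0.05],[0,0,0]]
    - [0,[0,0,0],[0,0,0]]

```text
time: 16.9
eef_pos: [0.5327, -0.1015, 0.1539]
tool_rot: [-0.056, 0.998, -0.0, 0.001]
force: [0.7, 0.2, 4.6]
width: 0.0097
finger_force: 45.0
```

Emit:
apply_moves:
  steps:
    - [0,[0,0,0.05],[0,0,0]]
    - [0,[0,0,0],[0,0,0]]

```text
time: 17.15
eef_pos: [0.5336, -0.1014, 0.1515]
tool_rot: [-0.056, 0.998, -0.0, 0.001]
force: [1.8, 0.2, -0.3]
width: 0.0095
finger_force: 45.0
```

The chamfer is guiding it in, so I'll follow 1 mm in that direction and go on.

Emit:
apply_moves:
  steps:
    - [0,[-0.035,0,0.05],[0,0,0]]
    - [0,[0,0,0.06],[0,0,0]]
    - [0,[0,0,0],[0,0,0]]

```text
time: 17.52
eef_pos: [0.5339, -0.1018, 0.1465]
tool_rot: [-0.056, 0.998, -0.0, 0.0]
force: [2.0, -1.5, -2.1]
width: 0.0097
finger_force: 45.0
```

Emit:
apply_moves:
  steps:
    - [0,[0,0,0.06],[0,0,0]]
    - [0,[0,0,0.06],[0,0,0]]
    - [0,[0,0,0],[0,0,0]]

```text
time: 17.9
eef_pos: [0.5341, -0.1019, 0.1424]
tool_rot: [-0.056, 0.998, -0.0, 0.0]
force: [1.1, -2.5, 1.4]
width: 0.0095
finger_force: 45.0
```

Emit:
apply_moves:
  steps:
    - [0,[-0.015,-0.015,0.06],[0,0,0.1]]
    - [0,[0,0,0.06],[0,0,-0.2]]
    - [0,[0,0,0.06],[0,0,0.1]]
    - [0,[0,0,0],[0,0,0]]

```text
time: 18.4
eef_pos: [0.5349, -0.1012, 0.1355]
tool_rot: [-0.056, 0.998, 0.0, 0.001]
force: [1.3, 0.9, 4.4]
width: 0.0095
finger_force: 45.0
```

Emit:
apply_moves:
  steps:
    - [0,[0,0,0.07],[0,0,0.15]]
    - [0,[0,0,0.07],[0,0,-0.3]]
    - [0,[0,0,0.06],[0,0,0.15]]
    - [0,[0,0,0],[0,0,0]]

```text
time: 18.9
eef_pos: [0.5351, -0.1012, 0.1293]
tool_rot: [-0.056, 0.998, 0.0, 0.001]
force: [-3.4, -0.4, 22.8]
width: 0.01
finger_force: 45.0
```

Emit:
apply_moves:
  steps:
    - [0,[0,0,0.04],[0,0,0.15]]
    - [0,[0,0,0.02],[0,0,-0.3]]
    - [0,[0,0,0],[0,0,0.15]]
    - [0,[0,0,0],[0,0,0]]

```text
time: 19.4
eef_pos: [0.5351, -0.1012, 0.129]
tool_rot: [-0.056, 0.998, 0.0, 0.001]
force: [-7.3, 1.9, 39.6]
width: 0.0093
finger_force: 45.0
```

Hard stop at the expected height, so the key is home. Easing the push, then turning.

Emit:
apply_moves:
  steps:
    - [0,[0,0,-0.02],[0,0,0]]
    - [0,[0,0,-0.01],[0,0,0]]
    - [0,[0,0,0],[0,0,0.5]]
    - [0,[0,0,0],[0,0,0.5]]
    - [0,[0,0,0],[0,0,0.5]]
    - [0,[0,0,0],[0,0,0.5]]
    - [0,[0,0,0],[0,0,0.5]]
    - [0,[0,0,0],[0,0,0.5]]
    - [0,[0,0,0],[0,0,0]]

```text
time: 20.52
eef_pos: [0.535, -0.1022, 0.1292]
tool_rot: [0.205, 0.979, 0.0, 0.001]
force: [-5.2, -0.5, 31.7]
width: 0.0093
finger_force: 45.0
```

```bash
python3 go.py .5351 -.1012 .129 -1; python3 -c "
from rig import *
print(sense()['torque'])"
```

```text
t 20.525 pos [ 0.535 -0.102  0.129] yaw 66.34181723787853 F [-5.204 -0.471 31.72 ] w 0.009335899135445205 ff 45.01014232635498 q [ 0.029  0.587  0.163  1.897 -0.146  0.667  1.438]
shift [0.007 0.025 0.004] turn [0.012 0.009 6.734]
[-0.00472635  1.51016611  0.00199439]
```

Emit:
apply_moves:
  steps:
    - [0,[0,0,-0.02],[0,0,0.5]]
    - [0,[0,0,0],[0,0,0.5]]
    - [0,[0,0,0],[0,0,0.5]]
    - [0,[0,0,0],[0,0,0.5]]
    - [0,[0,0,0],[0,0,0.5]]
    - [0,[0,0,0],[0,0,0.5]]
    - [0,[0,0,0],[0,0,0.5]]
    - [0,[0,0,0],[0,0,0.5]]
    - [0,[0,0,0],[0,0,0]]

```text
time: 21.65
eef_pos: [0.5341, -0.1031, 0.1292]
tool_rot: [0.528, 0.849, 0.0, 0.0]
force: [-5.2, -1.9, 26.7]
width: 0.0099
finger_force: 45.0
```

Emit:
apply_moves:
  steps:
    - [0,[0,0,0],[0,0,0.4]]
    - [0,[0,0,0],[0,0,0.4]]
    - [0,[0,0,0],[0,0,0.4]]
    - [0,[0,0,0],[0,0,0.4]]
    - [0,[0,0,0],[0,0,0.4]]
    - [0,[0,0,0],[0,0,0.4]]
    - [0,[0,0,0],[0,0,0.4]]
    - [0,[0,0,0],[0,0,0]]

```text
time: 22.65
eef_pos: [0.5333, -0.1031, 0.1292]
tool_rot: [0.717, 0.697, -0.0, -0.0]
force: [-8.1, -1.9, 29.0]
width: 0.0096
finger_force: 45.0
```

```bash
python3 go.py .5351 -.1012 .129 -5; python3 -c "
from rig import *
print(sense()['torque'])"
```

```text
t 22.65 pos [ 0.533 -0.103  0.129] yaw -1.66814822706977 F [-8.062 -1.926 29.038] w 0.009567045474721321 ff 45.02829909324646 q [-0.19   0.634  0.51   1.905 -0.455  0.719  0.557]
shift [0.049 0.044 0.006] turn [-0.002 -0.002  0.333]
[-0.3945104   2.04445278  0.1804422 ]
```

Emit:
apply_moves:
  steps:
    - [0,[0,0,-0.01],[0,0,0.3]]
    - [0,[0,0,0],[0,0,0]]
    - [0,[0,0,0],[0,0,0]]

```text
time: 23.02
eef_pos: [0.5331, -0.103, 0.1292]
tool_rot: [0.735, 0.678, -0.0, -0.0]
force: [-6.5, -1.4, 25.6]
width: 0.0097
finger_force: 45.0
```

```bash
python3 go.py .5351 -.1012 .129 -5; python3 -c "
from rig import *
print(sense()['torque'])"
```

```text
t 23.025 pos [ 0.533 -0.103  0.129] yaw -4.612597260511467 F [-6.455 -1.399 25.623] w 0.009690750255826223 ff 45.03545165061951 q [-0.199  0.638  0.525  1.905 -0.468  0.723  0.518]
shift [0.048 0.047 0.006] turn [-0.005 -0.002  0.039]
[-0.47746085  1.92234256  0.24848966]
```

The key is at the stop: the torque is rising, the height is unchanged and the grip is at 45 N. Handing in.

```bash
python3 -c "
from rig import *
print(finish_job())"
```

```text
the job is handed in; nothing more can be done
None
```

I handed the job in at 23 s with the lid clicked shut and the key pushed home, turned about 100° to the lock's stop and still held at 45 N. The hand-in returned no verdict. I had no picture views left to check the final pose by eye, so the turn rests on the wrist torque rising at the stop.

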